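# Close and lock the switch box cover

### The arm

A 6-joint arm with a two-finger parallel gripper is mounted at the origin on a cart in front of the work surface, level with it; the furniture and walls round the work are solid. World frame = base frame: x ahead of the robot, y to its left, z up, the work surface at z = 0. Lengths are in m, angles in degrees, forces in N, time in s.
With the tool pointing down it reaches from about 0.275 to 0.85 m from the base axis. Payload 5.2 kg.
Tool frame: the origin (TCP) lies midway between the tips of the shut fingers; the grasp point (between the pads) lies 19 mm behind it; y points along the fingers, z is the direction in which the jaws open and shut, and the axes are right-handed (so a half turn about y gives the same grasp; the last joint's range is limited). The gripper opens to 85 mm and grips with 20 to 120 N. Pads are 22 mm wide; open, the fingers measure 114 mm over their backs; the gripper's body (76 mm by 85 mm) begins 54 mm behind the grasp point. The pads swing forward as they close: fully open they stand 13 mm farther back than shut.
Start: joints at [59.542, 14.817, 87.949, -0, 77.235, -11.62], TCP at [0.178, 0.521, 0.231] pointing down, gripper open.
Joint ranges: [-179.93, 179.93], [-52.35, 119.4], [10.71, 147.94], [-69.91, 249.91], [12.55, 155.21], [-178.61, 178.61]. Speed limits (degrees/s): [147.25, 147.25, 180, 180, 180, 180].

### API

Orientations are given as a 3x3 rotation matrix whose columns are the frame's x, y, z axes.
In Python, from cell import sense, get_image, camera_params, job_done, recognise, outline_of gives the robot as it stands.
- The arm moves only by the shell command python3 -m jog 'ROWS' [OPENING] [FORCE]. ROWS is JSON, a list of rows, each a list of 2 entries, a list of its own where there are three numbers: the shift along the tool's x, y, z in mm, then the turn about the tool's y in degrees. In form: [[[dx, dy, dz], spin], ...]. A call has 1 to 12 rows; each row is the pose to reach, as a shift and turn from the pose measured when the call began, along the tool's axes at that moment; what a row does not reach only later rows make up. A row lasts 1/10 s, in which the tool goes at most 50 mm and 8.59 degrees, less where a joint would pass 70% of its speed; a pose out of reach is approached as far as the arm can. A call with a gripper value outside its range is refused whole. OPENING is the opening in per cent of the stroke, from 0 (shut) to 100 (fully open), set as the call begins (- or left out, the last holds). The fingers move at their own pace and stop on an object; FORCE is the grip in N (left out, the last holds). Time passes only in rows, so rows that repeat a pose let the fingers close. It gives the time, the measured TCP pose, the force and the opening at its end, in the units of the state.
- sense(): the state, without advancing time (a new reading comes with each control period).
- get_image(name): name is "scene" or "side" or "wrist"; returns the picture (400x640x3 uint8, red, green, blue); there is no depth.
- camera_params(name): a dict with "fx", "fy", "cx", "cy" (pixels), "world_from_camera" (4x4, takes a point from camera to world coordinates). Camera axes: x right, y up, looking along -z (the intrinsics and any distortion apply to the point x, -y, -z); pixel columns grow to the right and rows downward; lengths in m; the calibration is good to about 2 mm. A picture is of the moment at which its call begins: read the wrist's pose just before it. camera_params takes no time and is no camera call; for the wrist camera it gives the pose at the moment of the call.
- job_done(): hands the job in, once; it reports no verdict.
Trained networks look in the newest picture that a camera, given by its name, has taken for a name from the list of things; names that differ only in an ending like _2 or _b are one class to them, and where a whole thing is asked for, a point or a joint stands for the part that bears it (a point fixed in the world has none). Each returns a list of dicts, best first, with "p" (0 to 1); they miss things now and then, are a little off and sometimes report something else, mostly with a low value. They report only what shows in the picture. A call takes as long as a camera call.
- recognise(camera, label): "rect" ([left, top, width, height] in pixels, round what is visible of it).
- outline_of(camera, label): "mask" (400x640 bool, what is visible of it) and "rect" ([left, top, width, height] in pixels, round what is visible of it).
The state is a dict: "clock": time; "joint_pos": joint angles; "joint_vel": joint speeds; "tau": joint torques, N m; "eef_pos": TCP position; "tcp_rot": TCP orientation; "ft_force": force on the tool from outside, world axes, zero at the start; "wrist_torque": the same for the moment, N m; "grip_width": opening from 0.0 (shut) to 1.0 (fully open).
Only numpy, scipy, OpenCV 4.12 (cv2) and the standard library are available. Lean on these libraries where they do the work, as an engineer would, in place of code of your own. Each camera call takes 0.05 s, during which the arm holds its last target. There are 200 camera calls.

### The job

The sloping cover of the small switch box on the bench stands open. Swing the cover fully shut, then fasten it with its winged quarter-turn stud: line the wing up with the slot, push it in and turn it clockwise a quarter turn to its stop, so that it stays in and locked when you let go. Leave the screwdriver, the sanding block and the wood block where they are.

Things in the scene. Friction and masses are not known exactly. Their poses are not given: they have to be found in the camera images.
- switch_box: Grey sheet-steel switch box, 155 x 190 x 125 mm (x, y, z), fixed to the bench, its low front turned half left as the robot sees it. Origin: centre of its underside, on the bench; x to its back, y to its left, z up. Its top slopes up at 28 degrees from the front (x = -75, z = 50 mm) to the back; the cover lies on it. Under the stud is a fixed plate with a slot 30 x 8 mm running up the slope.
- cover (a joint): Angle of the cover, rad: 0 = shut on the slope, grows as it opens upward, to 1.5; starts 1.0 to 1.35. Aluminium sheet 4 mm thick, 182 mm wide, reaching 142 mm from the hinge. The hinge line runs along the box's y at x = 62, z = 123 mm in its frame, at the cover's underside. It stays where it is left; about 3 N at the free edge moves it.
- cover_edge (a point): Middle of the cover's free edge, on its outer face. Axes: x up the slope towards the hinge, y along the edge (the box's y), z outward from the cover.
- stud (a joint): How far the stud is pushed in, m: 0 = out, 0.013 = fully in. A spring pushes it out with 3 to 5 N. Unless in line with the slot within about 0.1 rad it stops after 1 to 2 mm. Fully in, it can be turned; out of line the plate then holds it in, and let go it springs back only to 0.011. Its axis stands square to the cover on its centre line, 110 mm from the hinge, 32 mm from the free edge.
- wing (a joint): Angle of the stud's wing, rad: 0 = in line with the slot, the wing pointing straight up and down the slope (a black tick on the cover marks it); grows clockwise seen from outside, to the stop at 1.571 (locked if pushed in: the wing lies level, between two side ticks). Starts 0.4 to 1.3 and stays where it is left; turning takes about 0.05 N m.
- wing_grip (a point): Centre of the stud's black plastic wing: a flat bar 36 mm long, 9 mm thick, 28 mm high, on a round neck. Axes: x along the wing, y across its thickness, z along the stud's axis outward from the cover. With the stud out, the point stands 28 mm above the cover's outer face, the wing from 14 to 42 mm above it; pushed in, all of it is lower by the stud's travel.
- screwdriver: Screwdriver with a red handle, 229 x 33 x 31 mm, lying right of the box; origin under its middle. Not to be disturbed.
- sanding_block: Sanding block, 66 x 112 x 31 mm, lying flat right of the box, between it and the screwdriver; origin under its centre. Not to be disturbed.
- wood_block: Dark hardwood offcut, 50 x 75 x 30 mm, left of the box, near the bench's front; origin under its centre. Not to be disturbed.

How it is judged:
By the outcome, as a careful person would: the job done as asked, in the order asked, and still so for the second after the job is handed in, with the robot touching nothing.
It also fails if it takes over 51 s, if anything falls off the work surface, if the arm or the gripper's body presses on something with over 40 N, if the wrist force passes 120 N, or if a joint passes its speed limit or range.

## Working session

There is one attempt and no reset: what is moved stays moved. The work goes in short steps, Python scripts to look and compute and a shell command to move; the robot and the scene stay as the last step left them, time stands still between calls to the robot, and variables do not carry over. Pictures are saved under pics/ and viewed, on a budget of 10 in all, crops included, one or two more only if the job needs it, and the job is handed in when it is done.

```bash
ls; mkdir -p pics; python3 - <<'E'
from cell import *
import cv2,numpy as np
a=get_image("scene");b=get_image("side")
s=sense();print(s)
for n in("scene","side","wrist"):print(n,camera_params(n))
cv2.imwrite("pics/a.png",cv2.cvtColor(a,cv2.COLOR_RGB2BGR));cv2.imwrite("pics/b.png",cv2.cvtColor(b,cv2.COLOR_RGB2BGR))
E
```

```text
pics
{'clock': 0.1, 'joint_pos': array([ 5.95426411e+01,  1.48539988e+01,  8.80065331e+01, -1.91672511e-03,
        7.72337033e+01, -1.16195684e+01]), 'joint_vel': array([ 0.01595857, -0.0595394 , -0.11545149,  0.12237178,  0.0240218 ,
        0.00527078]), 'tau': array([ 1.66465252e-03, -4.46973002e+01, -2.91249168e+01, -2.77383615e-04,
        6.23254746e-03, -7.30485863e-05]), 'eef_pos': array([0.17732754, 0.52011745, 0.23055592]), 'tcp_rot': array([[ 9.46438773e-01, -8.05576822e-04,  3.22882332e-01],
       [-3.22883198e-01, -1.43429295e-03,  9.46437733e-01],
       [-2.99320448e-04, -9.99998647e-01, -1.61757768e-03]]), 'ft_force': array([-0.18038527, -0.08347136,  0.32349142]), 'wrist_torque': array([ 0.01907629, -0.03034359,  0.0095319 ]), 'grip_width': 1.0012718746629856}
scene {'fx': 396.84264216599394, 'fy': 396.84264216599394, 'cx': 314.84750304037266, 'cy': 201.3208159554724, 'world_from_camera': array([[-0.99759325,  0.04237521, -0.05488208,  0.41869045],
       [-0.0676953 , -0.76648189,  0.63868839,  0.58697676],
       [-0.01500156,  0.64086648,  0.76750577,  0.87582141],
       [ 0.        ,  0.        ,  0.        ,  1.        ]])}
side {'fx': 499.2169629694974, 'fy': 499.2169629694974, 'cx': 316.5556173197924, 'cy': 196.30560822221977, 'world_from_camera': array([[-0.93807254, -0.18076756,  0.2955385 ,  0.82735937],
       [ 0.34640714, -0.50098109,  0.79310784,  0.88153861],
       [ 0.00469103,  0.84636933,  0.53257578,  0.73381191],
       [ 0.        ,  0.        ,  0.        ,  1.        ]])}
wrist {'fx': 338.8601758984683, 'fy': 338.8601758984683, 'cx': 315.8317944857455, 'cy': 205.6608075864675, 'world_from_camera': array([[ 0.3234651 , -0.90672854, -0.27058026,  0.10921512],
       [ 0.94623956,  0.30965351,  0.09351682,  0.54323919],
       [-0.00100824, -0.28628318,  0.95814452,  0.37356929],
       [ 0.        ,  0.        ,  0.        ,  1.        ]])}
```

View pics/a.png

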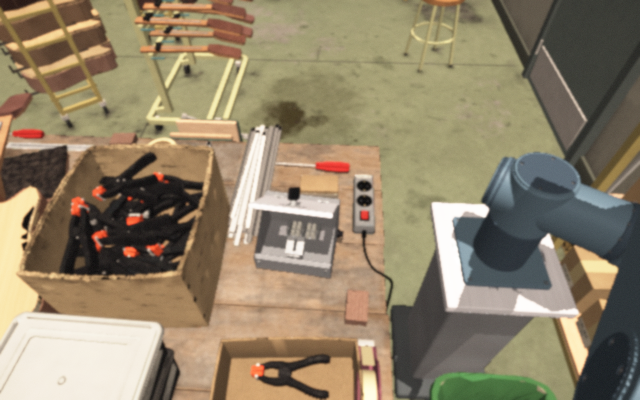

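View pics/b.png

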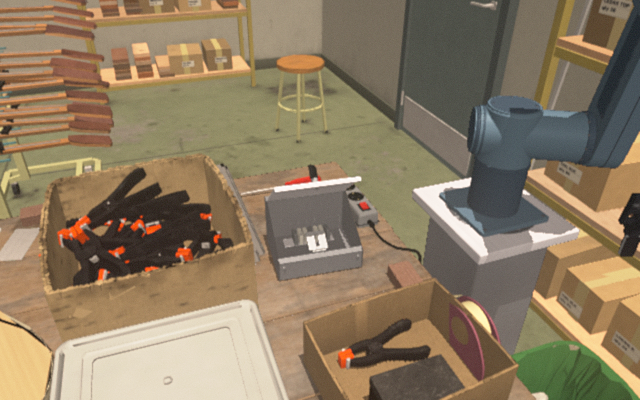

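```bash
python3 - <<'E'
import cv2,numpy as np
a=cv2.imread("pics/a.png")[165:285,235:365];b=cv2.imread("pics/b.png")[160:285,250:380]
a=cv2.resize(a,(650,600),interpolation=cv2.INTER_CUBIC)[:, :];b=cv2.resize(b,(650,625),interpolation=cv2.INTER_CUBIC)
a=cv2.resize(a,None,fx=.62,fy=.62);b=cv2.resize(b,None,fx=.62,fy=.62)
h=max(a.shape[0],b.shape[0]);f=lambda i:cv2.copyMakeBorder(i,0,h-i.shape[0],0,0,0)
c=np.hstack([f(a),f(b)])[:, :800];print(c.shape);cv2.imwrite("pics/c.png",c)
E
```

```text
(388, 800, 3)
```

View pics/c.png

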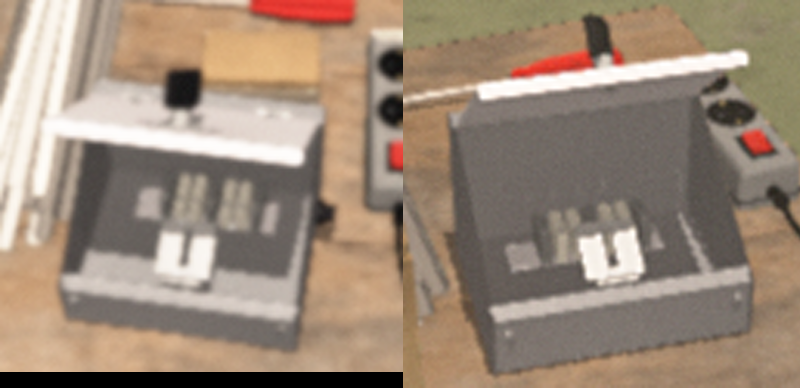

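```bash
cat > h.py <<'E'
from cell import *
import numpy as np,cv2
from scipy.optimize import least_squares
def proj(c,P):
    T=c["world_from_camera"];p=(np.atleast_2d(P)-T[:3,3])@T[:3,:3]
    return np.c_[c["cx"]+c["fx"]*p[:,0]/-p[:,2], c["cy"]+c["fy"]*p[:,1]/p[:,2]]
def box(x,y,yaw,B):
    c,s=np.cos(yaw),np.sin(yaw);R=np.array([[c,-s,0],[s,c,0],[0,0,1]])
    return np.atleast_2d(B)@R.T+[x,y,0]
def cov(a,r,yy,h): # r from hinge along cover, h outward; box frame
    t=np.radians(28)-0+0*a; th=np.radians(28)-a   # direction hinge->edge: (-cos,-sin) of slope minus opening
    d=np.array([-np.cos(th),0,-np.sin(th)]);n=np.array([-np.sin(th),0,np.cos(th)])
    return np.array([.062,0,.123])+r*d+np.array([0,yy,0])+h*n
E
python3 - <<'E'
from h import *
S=camera_params("scene");D=camera_params("side")
sc=lambda L:np.array(L)/3.1+[235,165]
sd=lambda L:(np.array(L)-[403,0])/3.1+[250,160]
ps=sc([[63,315],[298,350],[62,285],[299,318],[45,121],[305,150],[50,137],[303,163]])
pd=sd([[497,373],[748,332],[490,315],[748,272],[478,82],[745,53],[480,97],[747,65]])
def pts(q):
    a=q[3]
    B=[[-.0775,.095,0],[-.0775,-.095,0],[-.0775,.095,.05],[-.0775,-.095,.05],cov(a,.142,.091,.004),cov(a,.142,-.091,.004),cov(a,.142,.091,0),cov(a,.142,-.091,0)]
    return box(*q[:3],B)
f=lambda q:np.r_[proj(S,pts(q))-ps,proj(D,pts(q))-pd].ravel()
r=least_squares(f,[.45,.2,-1.4,1.2],loss='soft_l1');print(r.x,np.degrees(r.x[2]));print(np.round(r.fun.reshape(2,8,2),1))
q=r.x;print("edge",box(*q[:3],cov(q[3],.142,0,.004)),"wingtop",box(*q[:3],cov(q[3],.11,0,.046)),proj(S,box(*q[:3],cov(q[3],.11,0,.046))),proj(D,box(*q[:3],cov(q[3],.11,0,.046))),sc([182,68]),sd([597,15]))
E
```

```text
[ 0.5122918   0.01435896 -1.67030882  1.15406258] -95.70164595580842
[[[ 1.1  0.2]
  [-0.4 -0.5]
  [-1.2 -0.7]
  [-0.4 -0.6]
  [-0.3  0.3]
  [-0.9  1.2]
  [-2.  -3.1]
  [-0.5 -1.2]]

 [[-0.8 -0.5]
  [ 0.9 -1.2]
  [ 0.6  0.4]
  [ 2.1  0.7]
  [ 0.7  2.3]
  [ 0.8  0.6]
  [ 0.3 -0.5]
  [ 0.4 -1.4]]]
edge [[0.51698505 0.06136557 0.21381053]] wingtop [[0.51190808 0.01051564 0.22709622]] [[294.69657189 187.63218089]] [[312.6764447 165.7432848]] [293.70967742 186.93548387] [312.58064516 164.83870968]
```

```bash
cat >> h.py <<'E'
Q=[0.5123,0.0144,-1.6703]
def inbox(P):
    return box(0,0,-Q[2],np.atleast_2d(P)-[Q[0],Q[1],0])
E
python3 - <<'E'
from h import *
s=sense();R=s["tcp_rot"]
t=box(*Q,cov(1.154,.115,-.05,.004)+[0,0,.04])[0]
print(t,(t-s["eef_pos"])@R*1000)
for a in np.arange(1.15,-.01,-.164): print(round(a,2),np.round(1000*cov(a,.12,-.05,.004)))
E
```

```text
[0.46513058 0.04524273 0.23713656] [ 425.71505852   -6.13136871 -356.52348417]
1.15 [-30. -50. 200.]
0.99 [-42. -50. 184.]
0.82 [-50. -50. 166.]
0.66 [-56. -50. 147.]
0.49 [-58. -50. 128.]
0.33 [-57. -50. 108.]
0.17 [-53. -50.  89.]
0.0 [-46. -50.  70.]
```

```bash
python3 -m jog '[[[0,-50,0],0],[[30,-80,-25],8],[[70,-80,-55],16],[[105,-80,-88],24],[[140,-80,-118],32],[[180,-80,-150],40],[[215,-80,-180],48],[[250,-80,-210],56],[[290,-80,-240],64],[[325,-80,-270],72],[[360,-80,-300],77],[[390,-80,-328],77]]' 0 40 && python3 -m jog '[[[0,0,0],0],[[0,0,0],0]]'
```

```text
clock: 1.3
eef_pos: [0.4413, 0.0817, 0.3107]
tcp_rot: [[-0.105, -0.001, 0.994], [-0.994, -0.001, -0.105], [0.002, -1.0, -0.001]]
ft_force: [1.2, -0.3, 0.6]
grip_width: -0.001
clock: 1.5
eef_pos: [0.4412, 0.081, 0.3101]
tcp_rot: [[-0.108, -0.003, 0.994], [-0.994, -0.001, -0.108], [0.001, -1.0, -0.003]]
ft_force: [-1.3, -0.4, 0.2]
grip_width: 0.003
```

```bash
python3 - <<'E'
from h import *
print(inbox(sense()["eef_pos"])*1000)
im=get_image("wrist").copy();c=camera_params("wrist")
for P in [cov(1.154,.142,.091,.004),cov(1.154,.142,-.091,.004),cov(1.154,0,.091,.004),cov(1.154,0,-.091,.004),cov(1.154,.11,0,.046),cov(1.154,.11,0,.004)]:
    u=proj(c,box(*Q,P))[0]
    cv2.circle(im,tuple(int(v) for v in u),4,(255,0,0),1)
cv2.imwrite("pics/d.png",cv2.cvtColor(im,cv2.COLOR_RGB2BGR))
E
```

```text
[[-59.2121579  -77.39091164 310.06050934]]
```

View pics/d.png

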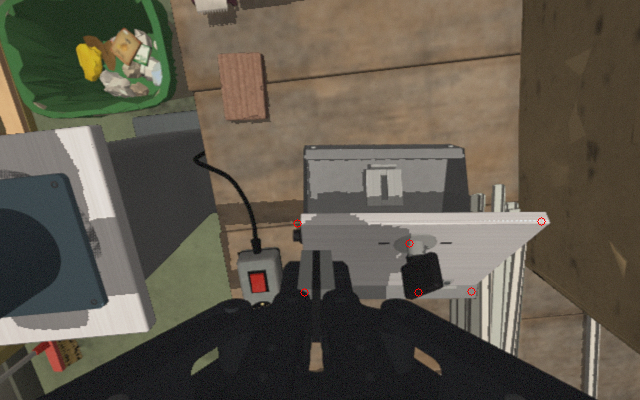

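```bash
python3 -m jog '[[[20,40,15],0],[[31,80,22],0],[[30,95,22],0],[[29,107,22],0],[[23,117,22],0],[[16,126,22],0],[[12,134,22],0],[[9,143,22],0],[[6,152,22],0],[[3,161,22],0],[[2,171,22],0],[[1,181,22],0]]' && python3 -m jog '[[[0,8,0],0],[[0,16,0],0],[[2,24,0],0],[[4,31,0],0],[[6,37,0],0],[[8,42,0],0],[[8,44,0],0],[[8,44,0],0]]'; python3 -c "
from h import *
print(inbox(sense()['eef_pos'])*1000)"
```

```text
clock: 2.75
eef_pos: [0.4622, 0.0786, 0.1283]
tcp_rot: [[-0.106, -0.002, 0.994], [-0.994, -0.001, -0.106], [0.001, -1.0, -0.002]]
ft_force: [0.3, -0.4, 1.6]
grip_width: 0.001
clock: 3.55
eef_pos: [0.461, 0.0704, 0.0841]
tcp_rot: [[-0.106, -0.003, 0.994], [-0.994, -0.001, -0.106], [0.001, -1.0, -0.003]]
ft_force: [0.0, -0.3, 0.3]
grip_width: 0.001
[[-50.62035045 -56.56580005  84.10351088]]
```

```bash
python3 -m jog '[[[0,5,0],0],[[0,8,0],0],[[0,10,0],0],[[0,11,0],0],[[0,12,0],0],[[0,12,0],0]]';  python3 -m jog '[[[0,1,0],0],[[0,2,0],0],[[0,2,0],0]]'; python3 - <<'E'
from h import *
print(inbox(sense()['eef_pos'])*1000)
E
```

```text
clock: 4.15
eef_pos: [0.4614, 0.0703, 0.0744]
tcp_rot: [[-0.106, -0.001, 0.994], [-0.994, -0.002, -0.106], [0.002, -1.0, -0.001]]
ft_force: [-7.9, -1.2, 25.9]
grip_width: 0.001
clock: 4.45
eef_pos: [0.4614, 0.0703, 0.0745]
tcp_rot: [[-0.105, -0.001, 0.994], [-0.994, -0.002, -0.105], [0.002, -1.0, -0.0]]
ft_force: [-7.4, 0.3, 22.2]
grip_width: -0.001
[[-50.53939143 -56.16046792  74.45774706]]
```

```bash
python3 -m jog '[[[0,-40,0],0],[[0,-80,0],0],[[0,-120,0],0],[[10,-150,0],0],[[10,-155,0],0],[[10,-155,0],0]]' 100; python3 - <<'E'
from h import *
s=sense();print(inbox(s['eef_pos'])*1000)
im=get_image("wrist").copy();c=camera_params("wrist");a=get_image("scene");b=get_image("side")
for n,i in(("wr",im),("sc",a),("sd",b)): cv2.imwrite(f"pics/e_{n}.png",cv2.cvtColor(i,cv2.COLOR_RGB2BGR))
for n in("wrist","scene","side"):
    C=camera_params(n); print(n,[(o["rect"],round(o["p"],2)) for o in recognise(n,"wing")[:2]])
    P=[cov(0,.142,.091,.004),cov(0,.142,-.091,.004),cov(0,0,.091,.004),cov(0,0,-.091,.004),cov(0,.11,0,.046),cov(0,.11,0,.004)]
    print(np.round(proj(C,box(*Q,P))))
u=[int(v) for v in proj(c,box(*Q,cov(0,.11,0,.046)))[0]]
w=im[max(0,u[1]-75):u[1]+75,max(0,u[0]-100):u[0]+100]
print(u); cv2.imwrite("pics/e.png",cv2.cvtColor(cv2.resize(w,None,fx=4,fy=4,interpolation=2),cv2.COLOR_RGB2BGR))
E
```

```text
clock: 5.05
eef_pos: [0.4609, 0.0606, 0.2302]
tcp_rot: [[-0.106, 0.002, 0.994], [-0.994, -0.002, -0.106], [0.002, -1.0, 0.002]]
ft_force: [-0.8, 0.6, -1.0]
grip_width: 0.994
[[-40.83847765 -55.70592552 230.19021923]]
wrist [([368.9, 153.5, 31.1, 46.1], 0.85)]
[[477. 158.]
 [279. 159.]
 [493. 320.]
 [276. 321.]
 [389. 180.]
 [379. 192.]]
scene [([253.6, 199.0, 81.0, 64.3], 0.43)]
[[256. 250.]
 [330. 260.]
 [266. 194.]
 [338. 202.]
 [292. 240.]
 [295. 242.]]
side [([313.7, 226.1, 9.1, 15.2], 0.59), ([390.0, 259.3, 32.1, 29.4], 0.36)]
[[279. 255.]
 [360. 242.]
 [268. 198.]
 [344. 188.]
 [320. 226.]
 [317. 235.]]
[387, 179]
```

View pics/e.png

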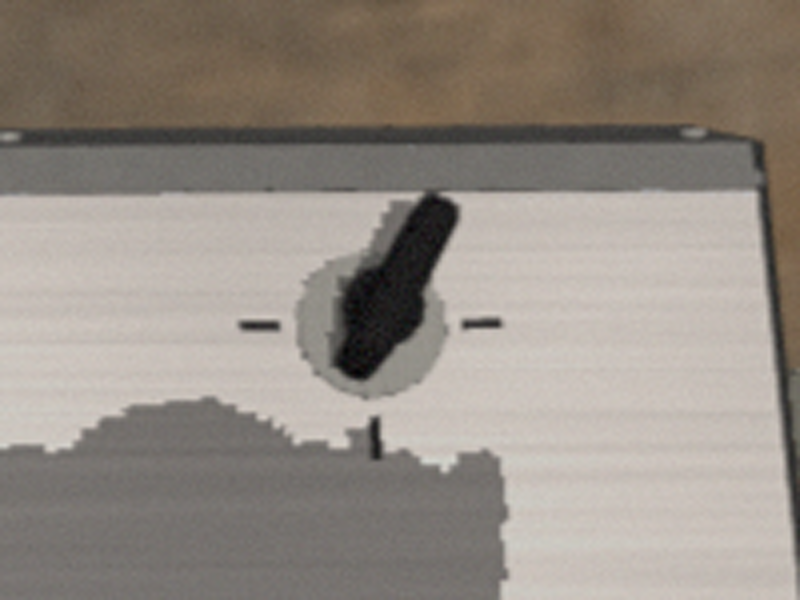

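```bash
cat > f.py <<'E'
from h import *
def fit(c,picks,x0=(0,0,0.5)):
    # picks: list of (kind,(u,v)); unknown box-frame shift dx,dy and wing phi
    def P(k,q):
        ph=q[2]
        B={'base':cov(0,.11,0,.004),'fr':cov(0,.142,.091,.004),'fl':cov(0,.142,-.091,.004),
           'w1':cov(0,.11+.018*np.cos(ph),.018*np.sin(ph),.046),'w2':cov(0,.11-.018*np.cos(ph),-.018*np.sin(ph),.046)}[k]
        return box(*Q,B+[q[0],q[1],0])[0]
    f=lambda q:np.r_[[proj(c,P(k,q))[0]-u for k,u in picks]].ravel()
    r=least_squares(f,x0,x_scale=[.01,.01,.3]);return r.x,r.fun.reshape(-1,2)
E
python3 - <<'E'
from f import *
p=lambda u,v:(287+u/4,104+v/4)
q,r=fit(camera_params("wrist"),[('base',p(371,324)),('fr',p(755,190)),('w1',p(438,200)),('w2',p(353,368))])
print(q,np.degrees(q[2]));print(np.round(r,1))
E
```

```text
[-0.00483924 -0.00111739  0.49053479] 28.105573333018516
[[-2.2  2. ]
 [-0.1  1. ]
 [ 0.3 -0.1]
 [ 1.6 -2.5]]
```

```bash
python3 -m jog '[[[-5,20,25],8],[[-10,40,50],16],[[-13,60,56],24],[[-13,75,56],28],[[-13,75,56],28],[[-13,75,56],28]]' 60; python3 - <<'E'
from f import *
s=sense();print(inbox(s['eef_pos'])*1000)
im=get_image("wrist").copy();c=camera_params("wrist")
print(np.round(proj(c,box(*Q,np.array([cov(0,.11,0,.046),cov(0,.11,0,.004)])+[-.004,-.001,0]))),proj(c,s['eef_pos']))
cv2.imwrite("pics/f.png",cv2.cvtColor(im,cv2.COLOR_RGB2BGR))
E
```

```text
clock: 5.95
eef_pos: [0.5162, 0.0678, 0.1524]
tcp_rot: [[-0.558, -0.005, 0.83], [-0.83, -0.002, -0.558], [0.004, -1.0, -0.003]]
ft_force: [-0.2, 0.5, 0.7]
grip_width: 0.604
[[-53.56274514  -1.47781875 152.43305648]]
[[308. 225.]
 [323. 230.]] [[312.99882559 267.23488207]]
```

View pics/f.png

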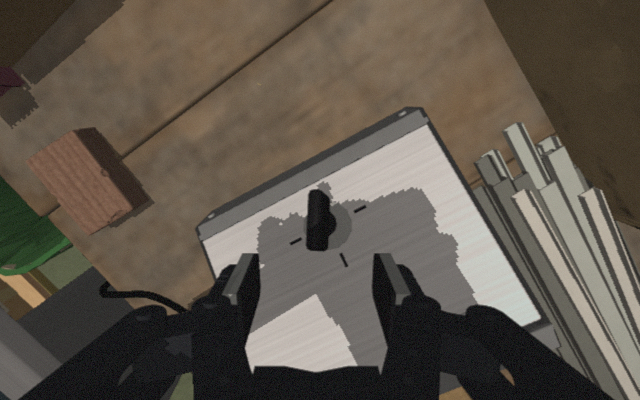

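```bash
python3 - <<'E'
from f import *
c=camera_params("wrist")
for P in ([('base',(328,225.5)),('fr',(427,121)),('fl',(202,238)),('w1',(317,191)),('w2',(318,250))],[('base',(328,225.5)),('fr',(427,121)),('fl',(202,238))],[('w1',(317,191)),('w2',(318,250))]):
    q,r=fit(c,P);print(q,np.degrees(q[2]));print(np.round(r,1).tolist())
E
```

```text
[-0.00529098  0.00449614  0.42197331] 24.17728989116438
[[1.3, -0.7], [1.2, 1.9], [1.8, 2.8], [-1.8, -3.3], [-1.6, 0.1]]
[-0.00660783  0.00407206  0.5       ] 28.64788975654116
[[-0.1, -2.0], [-0.2, 0.4], [0.3, 1.6]]
[-0.00394714  0.00488925  0.42484312] 24.34171787173419
[[-0.1, -1.7], [0.1, 1.7]]
```

```bash
python3 - <<'E'
from f import *
s=sense();c2=camera_params("wrist")
def T(R,p):
    M=np.eye(4);M[:3,:3]=R;M[:3,3]=p;return M
K=np.linalg.inv(T(s["tcp_rot"],s["eef_pos"]))@c2["world_from_camera"]
R1=np.array([[-0.106,.002,.994],[-.994,-.002,-.106],[.002,-1,.002]])
S,D=camera_params("scene"),camera_params("side")
sc=lambda L:np.array(L)/3.1+[235,165]
sd=lambda L:(np.array(L)-[403,0])/3.1+[250,160]
ps=sc([[63,315],[298,350],[62,285],[299,318]]);pd=sd([[497,373],[748,332],[490,315],[748,272]])
F=[[-.0775,.095,0],[-.0775,-.095,0],[-.0775,.095,.05],[-.0775,-.095,.05]]
base,fr,fl=cov(0,.11,0,.004),cov(0,.142,.091,.004),cov(0,.142,-.091,.004)
p1=np.array([[287+371/4,104+324/4],[287+755/4,104+190/4]]);p2=np.array([[328,225.5],[427,121],[202,238]])
def f(q):
    x,y,z,yaw=q[:4];e=T(np.eye(3),q[4:7])
    w=lambda B:box(x,y,yaw,B)+[0,0,z]
    a=dict(c2);a["world_from_camera"]=T(R1,[.4609,.0606,.2302])@e@K
    b=dict(c2);b["world_from_camera"]=T(s["tcp_rot"],s["eef_pos"])@e@K
    return np.r_[(proj(S,w(F))-ps).ravel(),(proj(D,w(F))-pd).ravel(),(proj(a,w([base,fr]))-p1).ravel(),(proj(b,w([base,fr,fl]))-p2).ravel(),q[4:7]/.001, z/.001]
r=least_squares(f,[*Q[:2],0,Q[2],0,0,0],x_scale=.01);print(np.round(r.x,4));print(np.round(r.fun[:26].reshape(-1,2),1).tolist())
q=r.x
for h in(.004,.032,.046):print(h,box(q[0],q[1],q[3],cov(0,.11,0,h)))
print(inbox(box(q[0],q[1],q[3],cov(0,.11,0,.032)))*1000,np.degrees(q[3]))
E
```

```text
[ 5.146e-01  1.790e-02  8.000e-04 -1.674e+00  2.900e-03 -6.000e-04
 -3.000e-04]
[[-0.1, 1.1], [-1.5, 0.6], [-2.5, 0.2], [-1.6, 0.6], [-1.5, 0.4], [0.6, -0.2], [-0.1, 1.3], [1.8, 1.6], [-0.8, -0.2], [0.5, -0.7], [-0.2, -1.0], [0.1, 1.8], [0.1, 2.1]]
0.004 [[0.51840494 0.05466534 0.07488992]]
0.032 [[0.51975945 0.06774057 0.09961245]]
0.046 [[0.5204367  0.07427819 0.11197372]]
[[-53.81774651   2.12371897  99.61245107]] -95.91437138275396
```

```bash
python3 -m jog '[[[-3,20,2],0],[[-3,40,2],0],[[-3,50,2],0],[[-3,57,2],0],[[-3,57,2],0],[[-3,57,2],0]]' 60; python3 -m jog '[[[0,0,0],0],[[0,0,0],0],[[0,0,0],0],[[0,0,0],0],[[0,0,0],0],[[0,0,0],0]]' 0 20
```

```text
clock: 6.6
eef_pos: [0.5204, 0.069, 0.097]
tcp_rot: [[-0.558, -0.002, 0.83], [-0.83, -0.002, -0.558], [0.003, -1.0, -0.001]]
ft_force: [0.1, 0.2, 0.6]
grip_width: 0.607
clock: 7.2
eef_pos: [0.5188, 0.0699, 0.0973]
tcp_rot: [[-0.557, -0.005, 0.83], [-0.83, -0.001, -0.557], [0.003, -1.0, -0.003]]
ft_force: [-5.2, 3.9, 6.7]
grip_width: 0.129
```

```bash
python3 -m jog '[[[0,0,-1],-5],[[1,0,-1],-10],[[1,0,-1],-15],[[1,0,-1],-20],[[1,0,-1],-25],[[1,0,-1],-28],[[1,0,-1],-28],[[1,0,-1],-28]]'; python3 -m jog '[[[0,0,0],0],[[0,0,0],0],[[0,0,0],0]]' 18;  python3 -m jog '[[[0,0,0],0],[[0,0,0],0],[[0,0,0],0],[[0,0,0],0]]' 0 40
```

```text
clock: 8.0
eef_pos: [0.5192, 0.0699, 0.0982]
tcp_rot: [[-0.104, -0.0, 0.995], [-0.995, -0.0, -0.104], [0.0, -1.0, -0.0]]
ft_force: [4.7, 2.6, 2.1]
grip_width: 0.101
clock: 8.3
eef_pos: [0.5185, 0.0697, 0.0979]
tcp_rot: [[-0.104, -0.002, 0.995], [-0.995, -0.001, -0.104], [0.001, -1.0, -0.002]]
ft_force: [0.5, 0.2, -0.2]
grip_width: 0.182
clock: 8.7
eef_pos: [0.5192, 0.0696, 0.098]
tcp_rot: [[-0.105, -0.001, 0.995], [-0.995, -0.001, -0.105], [0.001, -1.0, -0.001]]
ft_force: [4.5, -0.0, -1.2]
grip_width: 0.091
```

```bash
python3 -m jog '[[[0.9,1.8,0.5],0],[[1.9,3.5,0.5],0],[[2.8,5.3,0.5],0],[[3.8,7.1,0.5],0],[[4.7,8.8,0.5],0],[[5.6,10.6,0.5],0],[[6.3,11.9,0.5],0],[[6.6,12.4,0.5],0],[[6.6,12.4,0.5],0]]'
```

```text
clock: 9.6
eef_pos: [0.5188, 0.0635, 0.0863]
tcp_rot: [[-0.105, -0.001, 0.995], [-0.995, 0.0, -0.105], [-0.0, -1.0, -0.001]]
ft_force: [-2.4, 3.8, 9.8]
grip_width: 0.093
```

```bash
python3 -m jog '[[[0.5,1,0],0],[[0.7,1.3,0],0],[[0.7,1.3,0],4],[[0.7,1.3,0],8],[[0.7,1.3,0],12],[[0.7,1.3,0],16],[[0.7,1.3,0],20],[[0.7,1.3,0],24],[[0.7,1.3,0],28],[[0.7,1.3,0],28]]'; python3 - <<'E'
from h import *
print(sense()["wrist_torque"])
for n in("wrist","side"):
    im=get_image(n);cv2.imwrite(f"pics/g_{n}.png",cv2.cvtColor(im,cv2.COLOR_RGB2BGR))
E
```

```text
clock: 10.6
eef_pos: [0.5197, 0.0634, 0.0864]
tcp_rot: [[-0.559, 0.003, 0.829], [-0.829, 0.0, -0.559], [-0.002, -1.0, 0.002]]
ft_force: [-3.8, 4.3, 11.8]
grip_width: 0.092
[ 0.36499251 -0.8585605   0.78874737]
```

View pics/g_wrist.png

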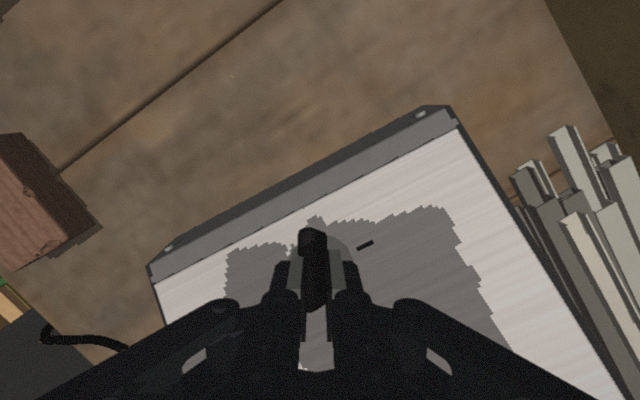

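```bash
python3 -m jog '[[[0,0,0],0],[[0,0,0],0],[[-1,-2,-1],0],[[-1,-4,-2],0]]' 22 30; python3 -m jog '[[[0,0,0],6],[[0,0,0],12],[[0,0,0],18],[[0,0,0],24],[[0,0,0],30],[[0,0,0],36],[[0,0,0],42],[[0,0,0],48],[[0,0,0],54],[[0,0,0],60],[[0,0,0],62],[[0,0,0],62]]'; python3 -m jog '[[[0,0,0],0],[[0,0,0],0],[[0,0,0],0],[[0,0,0],0],[[0,0,0],0]]' 0; python3 -c "
from cell import *
print(sense()['wrist_torque'])"
```

```text
clock: 11.1
eef_pos: [0.5183, 0.0651, 0.09]
tcp_rot: [[-0.558, 0.002, 0.83], [-0.83, -0.0, -0.558], [-0.001, -1.0, 0.001]]
ft_force: [-0.2, -0.2, 0.3]
grip_width: 0.217
clock: 12.3
eef_pos: [0.5159, 0.0667, 0.0892]
tcp_rot: [[-0.995, -0.003, -0.104], [0.104, 0.003, -0.995], [0.004, -1.0, -0.002]]
ft_force: [-5.1, 6.3, 2.3]
grip_width: 0.221
clock: 12.8
eef_pos: [0.5156, 0.0675, 0.0892]
tcp_rot: [[-0.995, -0.004, -0.104], [0.104, 0.004, -0.995], [0.004, -1.0, -0.003]]
ft_force: [-1.2, 6.1, 2.2]
grip_width: 0.148
[0.62507303 0.05880278 0.11564884]
```

```bash
python3 -m jog '[[[0,0,1],3],[[0,0,1],6],[[0,0,1],9],[[0,0,1],12],[[0,0,1],12],[[0,0,1],12]]' 0 30; python3 -c "
from cell import *
print(sense()['wrist_torque'])"
python3 -m jog '[[[0,0,0],-6],[[0,0,0],-12],[[0,0,0],-12],[[0,-25,0],-12],[[0,-60,0],-20],[[0,-90,0],-28],[[0,-110,0],-36],[[0,-130,0],-44],[[0,-130,-40],-52],[[0,-130,-60],-60],[[0,-130,-60],-60]]' 40;  python3 - <<'E'
from f import *
s=sense();print(inbox(s['eef_pos'])*1000)
im=get_image("wrist").copy();c=camera_params("wrist")
u=proj(c,[.5184,.0547,.075])[0];print(u)
cv2.imwrite("pics/k.png",cv2.cvtColor(im,cv2.COLOR_RGB2BGR))
x,y=[int(v) for v in u];w=im[max(0,y-75):y+75,max(0,x-100):x+100]
cv2.imwrite("pics/k4.png",cv2.cvtColor(cv2.resize(w,None,fx=4,fy=4,interpolation=2),cv2.COLOR_RGB2BGR))
E
```

```text
clock: 13.4
eef_pos: [0.5157, 0.0675, 0.0893]
tcp_rot: [[-0.952, -0.004, -0.306], [0.306, 0.005, -0.952], [0.005, -1.0, -0.003]]
ft_force: [0.8, 7.0, 1.1]
grip_width: 0.152
[ 0.83655964 -0.19828923  0.97332635]
clock: 14.5
eef_pos: [0.5351, 0.1255, 0.2196]
tcp_rot: [[-0.74, -0.003, 0.672], [-0.672, 0.005, -0.74], [-0.001, -1.0, -0.006]]
ft_force: [-0.1, 0.8, -0.2]
grip_width: 0.398
[[-112.866414     11.67651974  219.56631623]]
[360.13052901 253.65555756]
```

View pics/k4.png

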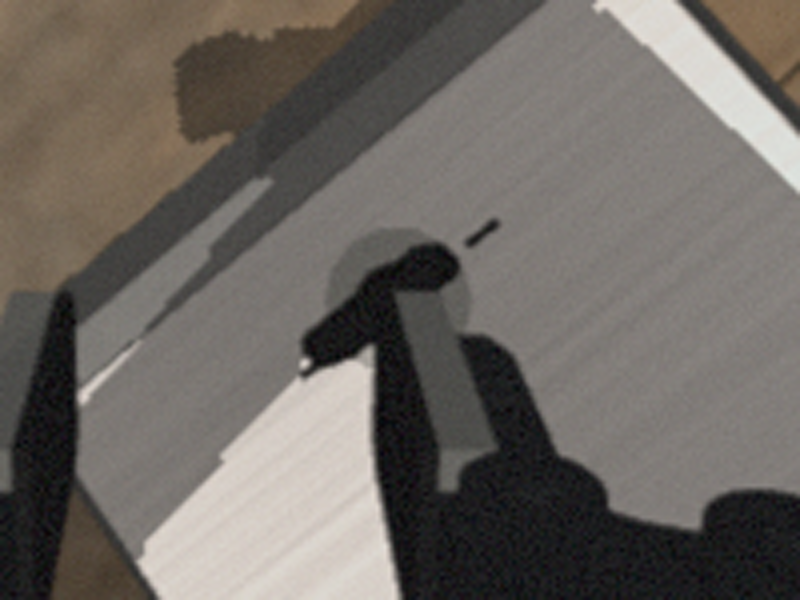

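```bash
python3 -m jog '[[[30,-10,0],-8],[[60,-10,-1],-16],[[90,-10,-2],-24],[[98,-10,-2],-32],[[98,-10,-2],-40],[[98,-10,-2],-42],[[98,-10,-2],-42]]' ;  python3 - <<'E'
from f import *
s=sense();print(inbox(s['eef_pos'])*1000)
im=get_image("wrist").copy();c=camera_params("wrist");sd=get_image("side")
x,y=[int(v) for v in proj(c,[.5184,.0547,.075])[0]];print(x,y)
w=cv2.resize(im[y-50:y+50,x-50:x+50],None,fx=4,fy=4,interpolation=2)
a,b=[int(v) for v in proj(camera_params("side"),[.5184,.0547,.075])[0]]
w2=cv2.resize(sd[b-50:b+50,a-50:a+50],None,fx=4,fy=4,interpolation=2)
cv2.imwrite("pics/m.png",cv2.cvtColor(np.hstack([w,w2]),cv2.COLOR_RGB2BGR))
E
```

```text
clock: 15.25
eef_pos: [0.46, 0.0591, 0.2292]
tcp_rot: [[-0.109, -0.004, 0.994], [-0.994, 0.004, -0.109], [-0.003, -1.0, -0.005]]
ft_force: [0.5, -0.3, -0.4]
grip_width: 0.404
[[-39.26286537 -56.49276731 229.16048007]]
380 187
```

View pics/m.png

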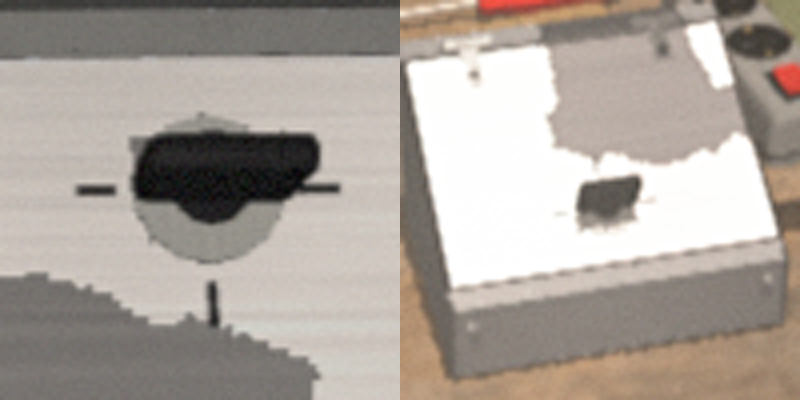

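```bash
python3 - <<'E'
from f import *
c=camera_params("wrist");d=camera_params("side");Q2=(.5146,.0179,-1.674)
for t in(.0,.011,.013):
    B=[cov(0,.11+e,y,h+.004-t) for h in(.014,.042) for e in(.0045,-.0045) for y in(-.018,.018)]
    for C,o,n in((c,[330,137],'w'),(d,None,'s')):
        p=proj(C,box(*Q2,B)); b=proj(C,box(*Q2,cov(0,.11,0,.004)))
        print(t,n,"extent rel. to axis foot x4:",np.round(4*(np.r_[p.min(0),p.max(0)]-np.r_[b[0],b[0]])))
E
```

```text
0.0 w extent rel. to axis foot x4: [-73. -78. 133.   4.]
0.0 s extent rel. to axis foot x4: [-31. -47.  44.   1.]
0.011 w extent rel. to axis foot x4: [-79. -61. 118.  17.]
0.011 s extent rel. to axis foot x4: [-33. -37.  41.  10.]
0.013 w extent rel. to axis foot x4: [-80. -58. 115.  19.]
0.013 s extent rel. to axis foot x4: [-33. -36.  41.  11.]
```

```bash
python3 -c "
from cell import *
print(job_done())"
```

```text
the job is handed in; nothing more can be done
None
```

The cover is shut and the stud is pushed in and locked, with the gripper withdrawn. I handed the job in at about 15 s of the 51 s allowed.

- **Cover:** I pushed it down with the shut fingers until it stopped at about 25 N. It met the fingers within about 2 mm of where a shut cover should lie.
- **Stud:** I gripped the wing, found about 25–28° out of line, and turned it into line with the slot. I pushed it in about 13 mm, where it bottomed out. Then I turned it clockwise, following through about 12° past level to seat it on its stop, and let go.

**Last checks:** With the gripper clear, the close wrist picture showed the wing level between the two side ticks, within about 1°. Its outline matched the pushed-in height (55 px above the stud's foot, against about 58–61 expected in and 78 out). The side picture agreed.

**Disagreements:** My first fit of the box from the fixed cameras was about 4–5 mm off from the wrist views. I re-fitted using all the views before gripping.

**Not checked:** I did not measure the screwdriver, sanding block or wood block afterwards. The arm never went near them.

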